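Spray can back into its bench holder

ROBOT

A 7-joint arm with a two-finger parallel gripper is mounted at the origin on a cart in front of the work surface, level with it; the furniture and walls round the work are solid. World frame = base frame: x ahead of the robot, y to its left, z up, the work surface at z = 0. Lengths are in m, angles in degrees, forces in N, time in s.
With the tool pointing down it reaches from about 0.425 to 0.875 m from the base axis. Payload 4.7 kg.
Tool frame: the origin (TCP) lies at the very end of the fingers, on their centre line; the grasp point (between the pads) lies 19 mm behind it (env.grasp_offset is the distance from the TCP to the grasp point, in m); z points along the fingers, y is the line along which they close (so a half turn about z gives the same grasp; the last joint's range is limited). The gripper opens to 87 mm and grips with 3 to 60 N. Pads are 19 mm wide; open, the fingers measure 117 mm over their backs; the gripper's body (75 mm by 190 mm) begins 51 mm behind the grasp point.
Start: joints at [-70.869, 18.392, -4.016, 83.108, 1.295, 78.541, -3.26], TCP at [0.204, 0.617, 0.223] pointing down, gripper open.
Joint ranges: [-163.93, 163.93], [-17.29, 119.83], [-79.2, 71.16], [3.27, 140.29], [-89.18, 269.18], [5.43, 117.66], [-154.24, 154.24]. Speed limits (degrees/s): [147.25, 147.25, 180, 180, 180, 180, 180].

INTERFACE

Orientations are given as [roll, pitch, yaw] about the fixed x, y, z axes, in that order (R = Rz(yaw) Ry(pitch) Rx(roll)).
In Python, from cell import env gives the robot as it stands. The module is installed in compiled form; this text tells all that it offers.
- The arm moves only by the tool drive_tool, never from a script. Its argument "moves" is one flat list of numbers, 5 for each row, row after row: the shift along the tool's x, y, z in units of 40 mm (1.0 is 40 mm), then the turn about the tool's z in units of 10 degrees (1.0 is 10 degrees), then the finger opening in mm, from 0 to 87. A call has 1 to 5 rows; each row is the pose to reach, as a shift and turn from the pose commanded when the call began, along the tool's axes at that moment; what a row does not reach only later rows make up. A row lasts 1/8 s, in which the tool goes at most 62.5 mm and 10.7 degrees, less where a joint would pass 70% of its speed; a pose out of reach is approached as far as the arm can. A call with a gripper value outside its range is refused whole. The fingers move at their own pace and stop on an object; "squeeze" is the grip in N (left out, the last holds). Time passes only in rows, so rows that repeat a pose let the fingers close. It gives the time, the measured TCP pose, the force, the opening and the grip force at its end, in the units of the state.
- env.get_obs(): the state, without advancing time (a new reading comes with each control period).
- env.read_camera(name): name is "scene" or "top"; returns (picture, depth): 420x560x3 uint8, red, green, blue; 420x560 float32, m along the optical axis (not along the pixel's ray), 0 where there is no reading.
- env.camera_model(name): a dict with "K" (3x3 intrinsics, pixels), "k1" (the pictures are not rectified: a ray, as slopes to the right and down, at radius r is drawn at 1 + k1 r^2 times it, then the intrinsics apply), "rvec" (rotation vector, rad) and "tvec" (3), from world to camera coordinates, as OpenCV has them. Camera axes: x right, y down, z forward; pixel columns grow to the right and rows downward; lengths in m; the calibration is good to about 2 mm. A picture is of the moment at which its call begins. camera_model takes no time and is no camera call.
- env.sign_off(): hands the job in; it is judged then, once.
The state is a dict: "time_s": time; "qpos": joint angles; "joint_velocities": joint speeds; "effort": joint torques, N m; "tool_pos": TCP position; "tool_rot": TCP orientation; "force": force on the tool from outside, world axes, zero at the start; "wrist_torque": the same for the moment, N m; "grip_width": finger opening in m; "grasp_force": force on a finger pad.
Only numpy, scipy, OpenCV 4.12 (cv2) and the standard library are available. Lean on these libraries where they do the work, as an engineer would, in place of code of your own. Each camera call takes 0.05 s, during which the arm holds its last target. There are 200 camera calls.

TASK

Put the green-capped spray can away in the empty blue can holder: lower it in upright until it stands on the bottom of the holder, and only then let go of it. Leave the glue bottle standing in its own holder and the paint tin where it is.

Things in the scene. Friction and masses are not known exactly. Their poses are not given: they have to be found in the camera images.
- spray_can: White spray can with a green cap, standing upright and loose on the table: round, 52 mm in diameter (the same for the cap), 171 mm tall, about 0.2 kg, rigid. The cap is the topmost 47 mm. A closed socket case about 75 mm high lies on the table to its left, in front of the robot; low clutter lies around. Origin: centre of its underside; z points up along the can.
- empty_holder: The empty one of two identical blue round can holders, screwed to the table: a cup with an open top, bore 76 mm, outer diameter 86 mm (90 mm at the rim), rim 50 mm above the table, on a flat flange 120 mm in diameter and 4 mm thick. The inner floor lies 6 mm above the table, so the bore is 44 mm deep. Origin: on the bore's axis at table height; z points up. Which of the two places is empty differs from start to start.
- glue_bottle: White glue bottle with a red nozzle, 64 mm in diameter, 187 mm tall, standing loose in the other blue holder, its top about 193 mm above the table. It stays there. Origin: centre of its underside; z points up along the bottle.
- paint_tin: Small paint tin with a red label, 77 mm in diameter, 76 mm tall, standing loose on the table to the right; it stays where it is. Origin: centre of its underside; z points up.
Things that resemble listed ones, but are neither listed nor needed, are in the scene too. What is shaped like the spray_can but pink is not meant.

How it is judged (in metres and radians):
On the way:
1. the can is lowered into the empty holder, its underside within about 15 mm of the holder's floor, while the fingers still hold it (contact force between the fingers and spray_can above 0.5 N and horizontal distance between spray_can and empty_holder below 0.018 m and z of spray_can in the frame of empty_holder below 0.021 m), for 0.05 s.
At the end, for the whole second after the job is handed in: The spray can stands released and at rest in the holder that was empty: within 18 mm of its axis, within 5 mm of its floor, upright within 10 degrees. The glue bottle is upright (10 degrees) within 25 mm and the paint tin within 40 mm of where it was (horizontal distance between spray_can and empty_holder below 0.018 m and z of spray_can in the frame of empty_holder below 0.011 m and angle between each of spray_can, glue_bottle's own z axis and vertical below 0.17 rad and linear speed of spray_can below 0.02 m/s and distance of glue_bottle from where it was at the start of the episode below 0.025 m and distance of paint_tin from where it was at the start of the episode below 0.04 m); the robot touches nothing.
It fails at once if the glue bottle is knocked over or lifted out of its holder (angle between glue_bottle's own z axis and vertical above 0.5 rad or distance of glue_bottle from where it was at the start of the episode above 0.05 m).
It fails at once if the paint tin is knocked over or pushed away (angle between paint_tin's own z axis and vertical above 0.5 rad or distance of paint_tin from where it was at the start of the episode above 0.05 m).
It fails at once if the spray can is knocked over (angle between spray_can's own z axis and vertical above 0.8 rad).
It also fails if it takes over 38 s, if anything falls off the work surface, if the arm or the gripper's body presses on something with over 40 N, if the wrist force passes 120 N, or if a joint passes its speed limit or range.

## Working session

There is one attempt and no reset: what is moved stays moved. The work goes in short steps, Python scripts to look and compute and a tool call to move; the robot and the scene stay as the last step left them, time stands still between calls to the robot, and variables do not carry over. Pictures are saved under pics/ and viewed, at most 10 in all, crops included, and the job is handed in when it is done.

Besides the shell and the picture viewer there is one more tool, called after "Call:" in YAML: its name, and indented under it one key for each argument. drive_tool: Moves the arm, as the interface text tells. Its arguments: {"type":"object","properties":{"moves":{"type":"array","items":{"type":"number"}},"squeeze":{"type":"number"}},"required":["moves"]}

```bash
mkdir -p pics; cat > h.py <<'E'
import numpy as np, cv2
from cell import env
def grab(n):
    im,d=env.read_camera(n); np.savez(f'{n}.npz',im=im,d=d); return im,d
def cloud(n,d):
    m=env.camera_model(n); K=np.array(m['K']);k1=m['k1']
    h,w=d.shape; u,v=np.meshgrid(np.arange(w),np.arange(h))
    p=np.stack([u,v],-1).reshape(-1,1,2).astype(float)
    r=cv2.undistortPoints(p,K,np.array([k1,0,0,0.])).reshape(h,w,2)
    P=np.dstack([r*d[...,None],d]); R=cv2.Rodrigues(np.array(m['rvec'],float))[0]
    W=(P-np.array(m['tvec']).ravel())@R
    W[d<=0]=np.nan; return W
E
python3 - <<'E'
from h import *
for n in('scene','top'):
    im,d=grab(n); cv2.imwrite(f'pics/{n}0.png',im[...,::-1]); m=env.camera_model(n); print(m)
print(env.get_obs()['tool_pos'],env.get_obs()['tool_rot'],env.grasp_offset)
E
```

```text
{'K': array([[478.59273773,   0.        , 282.18902705],
       [  0.        , 478.59273773, 217.02636477],
       [  0.        ,   0.        ,   1.        ]]), 'k1': 0.04563810266313962, 'rvec': array([ 2.1685775 , -1.209516  ,  0.42602204]), 'tvec': array([-0.48894184,  0.28328776,  0.98090821])}
{'K': array([[475.61454758,   0.        , 285.02121119],
       [  0.        , 475.61454758, 206.00924963],
       [  0.        ,   0.        ,   1.        ]]), 'k1': -0.01101230935067635, 'rvec': array([ 1.62292039, -2.3638505 ,  0.4806709 ]), 'tvec': array([-0.05363065,  0.54883574,  0.71560583])}
[0.20427028 0.61651527 0.22153292] [-1.79896457e+02  7.51694354e-03  1.61675508e+02] 0.0187
```

View pics/scene0.png

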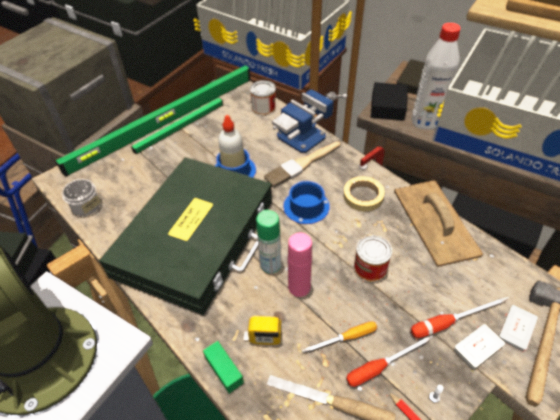

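View pics/top0.png

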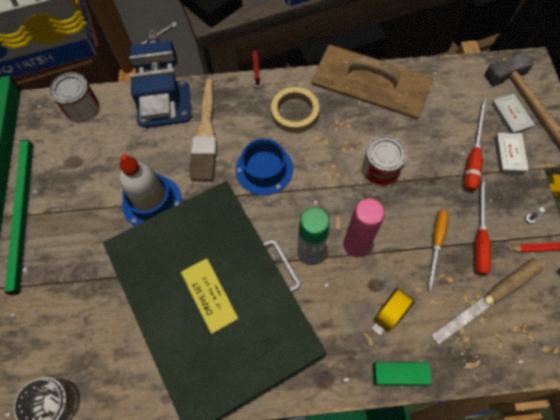

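The scene image shows the green-capped can at (268,240), and the top image shows it at (314,232). The pink look-alike is at scene (300,265) and top (364,228). The empty blue holder is at scene (306,200) and top (265,165). The glue bottle is in the other holder at top (145,190), and the paint tin is at top (384,160), with another tin at (75,95) on the left. The green cap and white body match spray_can. I'll confirm with a crop and measure.

```bash
python3 - <<'E'
from h import *
from scipy.optimize import least_squares
def circ(P,r):
    f=lambda c:np.hypot(P[:,0]-c[0],P[:,1]-c[1])-r
    return f
z=np.load('top.npz');im,d=z['im'],z['d']; cv2.imwrite('pics/crop.png',cv2.resize(im[110:290,220:420,::-1],None,fx=3,fy=3))
for n,boxes in dict(top=dict(can=(285,200,332,265),pink=(340,192,388,260),hold=(230,130,300,200),tin=(360,130,410,190),glue=(110,145,185,225)),
  scene=dict(can=(250,205,287,275),pink=(284,228,318,300),hold=(280,175,333,225),tin=(350,230,395,280),glue=(210,110,260,180))).items():
    z=np.load(n+'.npz');im,d=z['im'],z['d'];W=cloud(n,d);hsv=cv2.cvtColor(im,cv2.COLOR_RGB2HSV)
    for k,(a,b,c,e) in boxes.items():
        P=W[b:e,a:c].reshape(-1,3);H=hsv[b:e,a:c].reshape(-1,3)
        ok=~np.isnan(P[:,0]);P=P[ok];H=H[ok]
        if k=='hold':
            s=(H[:,0]>95)&(H[:,0]<125)&(H[:,1]>120)&(P[:,2]>.044)&(P[:,2]<.056);r=.0415
            zt=0.05
        else:
            zt=np.percentile(P[:,2],99);hh=P[:,2]>.03
            r={'can':.026,'pink':.026,'tin':.0385,'glue':.032}[k]
            s=(P[:,2]>.02)&(P[:,2]<zt-.008)
            if k=='glue': s=(P[:,2]>.07)&(P[:,2]<.12)
            if k=='can': s&=(P[:,2]>.125)
        Q=P[s]
        q=least_squares(circ(Q,r),np.median(Q[:,:2],0)+np.array([0.01,0]),loss='soft_l1',f_scale=.003)
        print(n,k,len(Q),q.x.round(4),'top z',zt.round(3),'rms',np.sqrt(np.mean(q.fun**2)).round(4))
    S=(W[...,2]>.055)&(W[...,2]<.09)&(im.max(2)<75)&(W[...,0]>.2)&(W[...,0]<1)
    m=S.astype(np.uint8);_,L,st,_=cv2.connectedComponentsWithStats(m);i=1+st[1:,4].argmax();Q=W[L==i]
    print('case',cv2.boxPoints(cv2.minAreaRect(Q[:,:2].astype(np.float32))).round(3).tolist(),np.median(Q[:,2]))
E
```

```text
top can 287 [ 0.4317 -0.2756] top z 0.173 rms 0.0008
top pink 838 [ 0.4145 -0.3633] top z 0.173 rms 0.0009Traceback (most recent call last):
  File "<stdin>", line 24, in <module>
AttributeError: 'float' object has no attribute 'round'
```

View pics/crop.png

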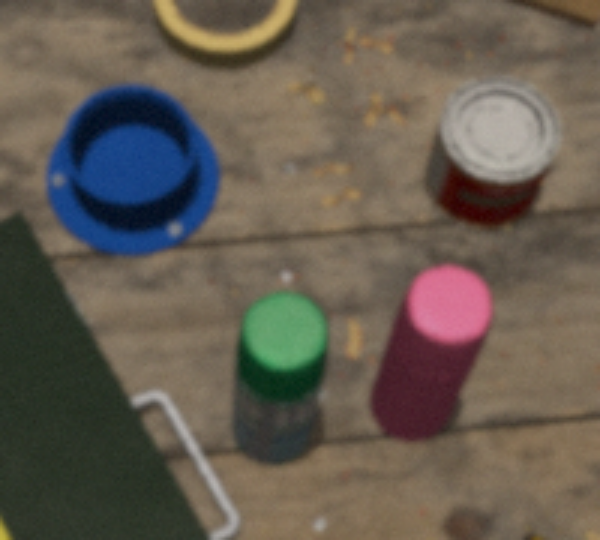

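The enlarged crop confirms it. The green-capped can is at crop (285,375), the pink decoy at (430,350) and the empty holder at (130,165).

```bash
python3 - <<'E'
from h import *
from scipy.optimize import least_squares
boxes=dict(top=dict(can=(285,200,332,265),hold=(230,130,300,200),tin=(360,130,410,190),glue=(110,145,185,225)),
  scene=dict(can=(250,205,287,275),pink=(284,228,318,300),hold=(280,175,333,225),tin=(350,230,395,280),glue=(210,110,260,180)))
R={'can':.026,'pink':.026,'tin':.0385,'glue':.032,'hold':.0435}
for n in boxes:
    z=np.load(n+'.npz');im,d=z['im'],z['d'];W=cloud(n,d);hsv=cv2.cvtColor(im,cv2.COLOR_RGB2HSV)
    for k,(a,b,c,e) in boxes[n].items():
        P=W[b:e,a:c].reshape(-1,3);H=hsv[b:e,a:c].reshape(-1,3)
        ok=~np.isnan(P[:,0]);P=P[ok];H=H[ok];Z=P[:,2]
        zt=np.percentile(Z,99)
        s=(Z>.02)&(Z<zt-.008)
        if k=='hold': s=(H[:,0]>95)&(H[:,0]<125)&(H[:,1]>100)&(Z>.046)&(Z<.056)
        if k=='glue': s=(Z>.07)&(Z<.12)
        if k=='can': s&=Z>.125
        Q=P[s]
        q=least_squares(lambda c:np.hypot(Q[:,0]-c[0],Q[:,1]-c[1])-R[k],np.median(Q[:,:2],0)+np.array([.01,0]),loss='soft_l1',f_scale=.003)
        print(n,k,len(Q),q.x.round(4),'ztop %.3f rms %.4f'%(zt,np.sqrt(np.mean(q.fun**2))))
    S=(W[...,2]>.055)&(W[...,2]<.09)&(im.max(2)<90)&(W[...,0]>.2)&(W[...,0]<1)
    _,L,st,_=cv2.connectedComponentsWithStats(S.astype(np.uint8));i=1+st[1:,4].argmax();Q=W[L==i]
    print('case',cv2.boxPoints(cv2.minAreaRect(Q[:,:2].astype(np.float32))).round(3).tolist(),np.median(Q[:,2]))
E
```

```text
top can 287 [ 0.4317 -0.2756] ztop 0.173 rms 0.0008
top hold 317 [ 0.6306 -0.2535] ztop 0.070 rms 0.0022
top tin 558 [ 0.5433 -0.4741] ztop 0.077 rms 0.0069
top glue 951 [ 0.589  -0.0408] ztop 0.185 rms 0.0104
case [[0.2070000022649765, 0.024000000208616257], [0.24400000274181366, -0.22499999403953552], [0.6010000109672546, -0.1720000058412552], [0.5640000104904175, 0.07699999958276749]] 0.07166732996184903
scene can 301 [ 0.4321 -0.274 ] ztop 0.172 rms 0.0012
scene pink 960 [ 0.4136 -0.3628] ztop 0.173 rms 0.0011
scene hold 162 [ 0.6308 -0.2552] ztop 0.050 rms 0.0023
scene tin 547 [ 0.543  -0.4758] ztop 0.077 rms 0.0085
scene glue 725 [ 0.5907 -0.0497] ztop 0.181 rms 0.0139
case [[0.20499999821186066, 0.02500000037252903], [0.24199999868869781, -0.22699999809265137], [0.5989999771118164, -0.17299999296665192], [0.5609999895095825, 0.07800000160932541]] 0.07078053691761163
```

```bash
cat >> h.py <<'E'
def rows(targets,pose=None):
    """targets: (x,y,z,yaw); prints rows in tool units from current pose"""
    o=env.get_obs(); p=np.array(o['tool_pos']) if pose is None else np.array(pose[:3]); yw=o['tool_rot'][2] if pose is None else pose[3]
    a=np.radians(yw);R=np.array([[np.cos(a),np.sin(a),0],[np.sin(a),-np.cos(a),0],[0,0,-1]])
    for t in targets:
        s=R.T@(np.array(t[:3])-p)/.04; w=-((t[3]-yw+180)%360-180)/10
        print(*[f'{v:.2f}' for v in (*s,w)],sep=', ')
E
python3 - <<'E'
from h import *
N=20;P=[]
for i in range(N+1):
    f=i/N; ph=np.radians(71.65-104.1*f); r=.65-.138*f
    P.append((r*np.cos(ph),r*np.sin(ph),min(.2215+.012*i,.265),161.7-83.7*f))
for c in range(4):
    print('call',c,np.round(P[5*c+5],3)); rows(P[5*c+1:5*c+6],P[5*c])
E
```

```text
call 0 [  0.43    0.44    0.265 140.775]
-1.46, -0.24, -0.30, 0.42
-2.87, -0.61, -0.60, 0.84
-4.23, -1.10, -0.90, 1.26
-5.53, -1.71, -1.09, 1.67
-6.75, -2.43, -1.09, 2.09
call 1 [  0.547   0.195   0.265 119.85 ]
-1.35, -0.36, 0.00, 0.42
-2.65, -0.83, 0.00, 0.84
-3.89, -1.42, 0.00, 1.26
-5.05, -2.11, 0.00, 1.67
-6.14, -2.90, 0.00, 2.09
call 2 [ 5.4300e-01 -6.1000e-02  2.6500e-01  9.8925e+01]
-1.24, -0.46, 0.00, 0.42
-2.42, -1.03, 0.00, 0.84
-3.53, -1.69, 0.00, 1.26
-4.56, -2.44, 0.00, 1.67
-5.50, -3.28, 0.00, 2.09
call 3 [ 0.432 -0.275  0.265 78.   ]
-1.12, -0.54, 0.00, 0.42
-2.17, -1.18, 0.00, 0.84
-3.15, -1.90, 0.00, 1.26
-4.04, -2.70, 0.00, 1.67
-4.84, -3.57, 0.00, 2.09
```

Call:
drive_tool:
  moves: [-1.46,-0.24,-0.3,0.42,87,-2.87,-0.61,-0.6,0.84,87,-4.23,-1.1,-0.9,1.26,87,-5.53,-1.71,-1.09,1.67,87,-6.75,-2.43,-1.09,2.09,87]

```text
time_s: 0.72
tool_pos: [0.4317, 0.4385, 0.2665]
tool_rot: [179.9, 0.0, 140.6]
force: [-0.1, 0.4, 0.3]
grip_width: 0.0869
grasp_force: 0.0
```

Tracking is good.

Call:
drive_tool:
  moves: [-1.35,-0.36,0,0.42,87,-2.65,-0.83,0,0.84,87,-3.89,-1.42,0,1.26,87,-5.05,-2.11,0,1.67,87,-6.14,-2.9,0,2.09,87]

```text
time_s: 1.35
tool_pos: [0.5474, 0.1928, 0.2656]
tool_rot: [-180.0, 0.0, 119.7]
force: [0.1, 1.0, 0.1]
grip_width: 0.087
grasp_force: 0.0
```

Call:
drive_tool:
  moves: [-1.24,-0.46,0,0.42,87,-2.42,-1.03,0,0.84,87,-3.53,-1.69,0,1.26,87,-4.56,-2.44,0,1.67,87,-5.5,-3.28,0,2.09,87]

```text
time_s: 1.98
tool_pos: [0.5424, -0.0632, 0.2657]
tool_rot: [-180.0, 0.0, 98.8]
force: [1.0, -0.4, 0.1]
grip_width: 0.0873
grasp_force: 0.0
```

Call:
drive_tool:
  moves: [-1.12,-0.54,0,0.42,87,-2.17,-1.18,0,0.84,87,-3.15,-1.9,0,1.26,87,-4.04,-2.7,0,1.67,87,-4.84,-3.57,0,2.09,87]

```text
time_s: 2.6
tool_pos: [0.4308, -0.2762, 0.2658]
tool_rot: [-180.0, -0.0, 77.9]
force: [-0.7, -0.2, -0.9]
grip_width: 0.0869
grasp_force: 0.0
```

```bash
python3 - <<'E'
from h import *
im,d=grab('scene'); cv2.imwrite('pics/s1.png',im[...,::-1])
o=env.get_obs();print(o['time_s'],o['tool_pos'],o['tool_rot'],np.round(o['qpos'],1))
rows([(.4319,-.2748,z,78.2) for z in (.265,.225,.185,.155,.123)])
E
```

```text
2.65 [ 0.42562543 -0.28271016  0.2662098 ] [-1.79914421e+02  1.55866369e-01  7.72507117e+01] [-12.3  -1.1  42.7 100.    0.9  80.8  17.5]
0.23, 0.11, 0.03, -0.09
0.23, 0.11, 1.03, -0.09
0.23, 0.11, 2.03, -0.09
0.23, 0.11, 2.78, -0.09
0.23, 0.11, 3.58, -0.09
```

View pics/s1.png

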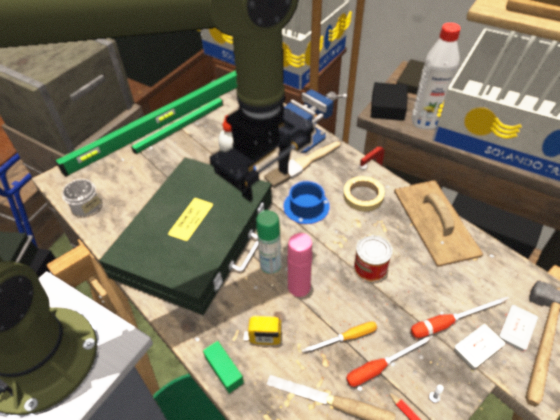

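The image shows the gripper above the can, with fingertips around (245,190) and (295,168) and the can and clutter undisturbed. I'll let it settle before descending.

Call:
drive_tool:
  moves: [0,0,0,0,87,0,0,0,0,87]

```text
time_s: 2.9
tool_pos: [0.4328, -0.2736, 0.2659]
tool_rot: [-180.0, -0.0, 78.2]
force: [0.0, -0.2, 0.4]
grip_width: 0.087
grasp_force: 0.0
```

```bash
python3 - <<'E'
from h import *
o=env.get_obs();print(o['time_s'],o['tool_pos'],o['tool_rot'],np.round(o['joint_velocities'],1))
rows([(.4319,-.2748,z,78.2) for z in (.265,.225,.185,.155,.123)])
E
```

```text
2.9 [ 0.43277209 -0.27358528  0.2658945 ] [-1.79989816e+02 -3.72721067e-02  7.82044417e+01] [-0.6  0.4 -0.5 -0.2  0.3  0.   0. ]
-0.03, -0.02, 0.02, 0.00
-0.03, -0.02, 1.02, 0.00
-0.03, -0.02, 2.02, 0.00
-0.03, -0.02, 2.77, 0.00
-0.03, -0.02, 3.57, 0.00
```

Call:
drive_tool:
  moves: [-0.03,-0.02,0.7,0,87,-0.03,-0.02,1.4,0,87,-0.03,-0.02,2.1,0,87,-0.03,-0.02,2.8,0,87,-0.03,-0.02,3.55,0,87]

```text
time_s: 3.52
tool_pos: [0.4322, -0.2743, 0.1231]
tool_rot: [180.0, -0.0, 78.3]
force: [-0.3, 0.5, -0.3]
grip_width: 0.0866
grasp_force: 0.0
```

Call:
drive_tool:
  moves: [0,0,0,0,87,0,0,0,0,70,0,0,0,0,60,0,0,0,0,45,0,0,0,0,45]
  squeeze: 20

```text
time_s: 4.15
tool_pos: [0.4313, -0.276, 0.1246]
tool_rot: [179.9, -0.0, 78.1]
force: [0.0, 0.2, -0.2]
grip_width: 0.0546
grasp_force: 0.0
```

Call:
drive_tool:
  moves: [0,0,0,0,40,0,0,0,0,40,0,0,0,0,40,0,0,0,0,40]
  squeeze: 20

```text
time_s: 4.65
tool_pos: [0.4313, -0.276, 0.1244]
tool_rot: [180.0, 0.0, 78.1]
force: [0.8, 0.4, 2.6]
grip_width: 0.0477
grasp_force: 20.0
```

```bash
python3 - <<'E'
from h import *
rows([(.4319,-.2748,z,78.2) for z in (.14,.16,.185)])
E
```

```text
0.03, 0.01, -0.39, -0.01
0.03, 0.01, -0.89, -0.01
0.03, 0.01, -1.51, -0.01
```

Call:
drive_tool:
  moves: [0,0,-0.2,0,40,0,0,-0.6,0,40,0,0,-1.1,0,40,0,0,-1.6,0,40,0,0,-2.1,0,40]

```text
time_s: 5.28
tool_pos: [0.4309, -0.276, 0.2097]
tool_rot: [180.0, -0.0, 78.1]
force: [-0.3, 0.4, -1.2]
grip_width: 0.0481
grasp_force: 20.0
```

Call:
drive_tool:
  moves: [0,0,0,0,40,0,0,0,0,40]

```text
time_s: 5.52
tool_pos: [0.4307, -0.2757, 0.2077]
tool_rot: [-180.0, -0.0, 78.1]
force: [0.1, 1.2, -1.5]
grip_width: 0.048
grasp_force: 20.0
```

```bash
python3 - <<'E'
from h import *
im,d=grab('scene'); cv2.imwrite('pics/s2.png',im[...,::-1])
o=env.get_obs();print(o['time_s'],o['tool_pos'],o['tool_rot'],o['grip_width'],o['grasp_force'],o['force'])
E
```

```text
5.575 [ 0.43048022 -0.27557653  0.20744033] [-1.79928511e+02 -2.35323777e-02  7.80760463e+01] 0.04824447024511786 19.966125795192795 [ 0.85831438  0.2059626  -1.44480483]
```

View pics/s2.png

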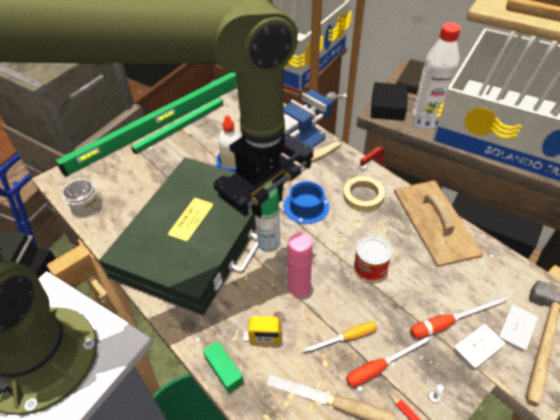

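The can is held and lifted, with its body around (268,228), and the pink one is untouched at (300,265). I'll check the can's tilt and offset in the grip.

```bash
cat >> h.py <<'E'
from scipy.optimize import least_squares
def canfit(n,zlo,zhi):
    im,d=grab(n);W=cloud(n,d).reshape(-1,3);t=np.array(env.get_obs()['tool_pos'])
    Q=W[(np.hypot(W[:,0]-t[0],W[:,1]-t[1])<.045)&(W[:,2]>zlo)&(W[:,2]<zhi)]
    if len(Q)<40: print(n,'few',len(Q));return
    f=lambda c:np.hypot(Q[:,0]-c[0]-c[2]*(Q[:,2]-Q[:,2].mean()),Q[:,1]-c[1]-c[3]*(Q[:,2]-Q[:,2].mean()))-.026
    q=least_squares(f,[t[0],t[1],0,0],loss='soft_l1',f_scale=.002)
    print(n,len(Q),'centre-tcp mm',((q.x[:2]-t[:2])*1000).round(1),'tilt deg',np.degrees(q.x[2:]).round(1),'zmin %.4f zmean %.3f rms %.4f'%(np.percentile(Q[:,2],.5),Q[:,2].mean(),np.sqrt(np.mean(q.fun**2))))
E
python3 - <<'E'
from h import *
canfit('scene',.06,.185);canfit('top',.06,.185)
o=env.get_obs();yw=78.1
print(o['tool_pos'])
A=np.array(o['tool_pos']);B=np.array([.6307,-.2543])
P=[(*(A[:2]+(B-A[:2])*f),.207,yw) for f in (.1,.3,.5,.7,.9)]
rows(P);rows([(*B,.207,yw)])
E
```

```text
scene 700 centre-tcp mm [-0.4  1.2] tilt deg [0. 0.] zmin 0.0850 zmean 0.136 rms 0.0009
top few 0
[ 0.43045779 -0.2756346   0.20730334]
0.16, 0.48, 0.01, -0.00
0.47, 1.44, 0.01, -0.00
0.78, 2.39, 0.01, -0.00
1.09, 3.35, 0.01, -0.00
1.40, 4.31, 0.01, -0.00
1.56, 4.79, 0.01, -0.00
```

Upright, centred within 1 mm. I'll move over the holder.

Call:
drive_tool:
  moves: [0.16,0.48,0,0,40,0.47,1.44,0,0,40,0.78,2.4,0,0,40,1.09,3.35,0,0,40,1.4,4.31,0,0,40]

```text
time_s: 6.3
tool_pos: [0.6123, -0.2562, 0.207]
tool_rot: [-179.9, -0.0, 78.1]
force: [0.5, -0.0, -0.2]
grip_width: 0.0481
grasp_force: 20.0
```

Call:
drive_tool:
  moves: [0.16,0.45,0,0,40,0.16,0.45,0,0,40,0.16,0.45,0,0,40]

```text
time_s: 6.68
tool_pos: [0.6289, -0.2549, 0.2076]
tool_rot: [-179.9, 0.0, 78.0]
force: [-0.5, 0.4, -1.7]
grip_width: 0.048
grasp_force: 20.0
```

```bash
python3 - <<'E'
from h import *
canfit('scene',.06,.185);canfit('top',.06,.185)
cv2.imwrite('pics/t3.png',np.load('top.npz')['im'][...,::-1])
o=env.get_obs();print(o['time_s'],o['tool_pos'],o['tool_rot'],o['grasp_force'])
rows([(.6307,-.2547,z,78.1) for z in (.207,.1375,.1305)])
E
```

```text
scene 673 centre-tcp mm [-0.1  1.5] tilt deg [1.2 0.8] zmin 0.0846 zmean 0.138 rms 0.0014
top 665 centre-tcp mm [-1.1  1.4] tilt deg [0.1 0.1] zmin 0.0848 zmean 0.131 rms 0.0006
6.775 [ 0.62901236 -0.25494394  0.208285  ] [-1.79979294e+02 -7.04146516e-03  7.79921972e+01] 19.96648113788524
0.01, 0.04, 0.03, -0.01
0.01, 0.04, 1.77, -0.01
0.01, 0.04, 1.94, -0.01
```

View pics/t3.png

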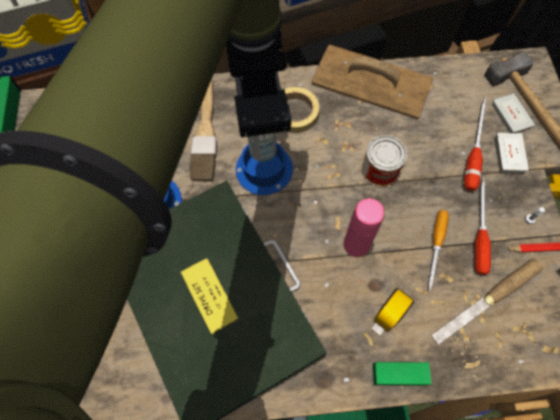

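The can hangs above the holder at (265,160) and is centred within 2–3 mm. Next I lower it.

Call:
drive_tool:
  moves: [0.03,0.05,0.3,0,40,0.03,0.05,0.65,0,40,0.03,0.05,1.0,0,40,0.03,0.05,1.35,0,40,0.03,0.05,1.65,0,40]

```text
time_s: 7.4
tool_pos: [0.6321, -0.2533, 0.1408]
tool_rot: [-180.0, -0.0, 78.1]
force: [-0.1, 0.2, -1.7]
grip_width: 0.048
grasp_force: 20.0
```

Call:
drive_tool:
  moves: [0,0,0.05,0,40,0,0,0.1,0,40,0,0,0.15,0,40,0,0,0.2,0,40,0,0,0.22,0,40]

```text
time_s: 8.02
tool_pos: [0.6324, -0.2534, 0.1334]
tool_rot: [180.0, -0.0, 78.1]
force: [-0.1, -0.8, -1.4]
grip_width: 0.048
grasp_force: 20.0
```

Call:
drive_tool:
  moves: [0,0,0.02,0,40,0,0,0.04,0,40,0,0,0.06,0,40,0,0,0.07,0,40]

```text
time_s: 8.52
tool_pos: [0.6324, -0.2534, 0.1305]
tool_rot: [180.0, -0.0, 78.1]
force: [-0.1, -0.1, -0.8]
grip_width: 0.0482
grasp_force: 20.0
```

```bash
python3 - <<'E'
from h import *
o=env.get_obs();print(o['time_s'],o['tool_pos'],o['force'])
canfit('scene',.06,.11);canfit('top',.06,.11)
E
```

```text
8.525 [ 0.6323868  -0.25343188  0.13050517] [-0.09061474 -0.14140869 -0.81716616]
scene 299 centre-tcp mm [-0.5  1. ] tilt deg [0.2 0.1] zmin 0.0602 zmean 0.085 rms 0.0012
top 136 centre-tcp mm [-1.3  1.5] tilt deg [-1.3  0.1] zmin 0.0601 zmean 0.073 rms 0.0006
```

Call:
drive_tool:
  moves: [0,0,0.02,0,40,0,0,0.04,0,40,0,0,0.04,0,40]

```text
time_s: 9.0
tool_pos: [0.6326, -0.2535, 0.1305]
tool_rot: [179.9, -0.0, 78.1]
force: [-1.6, 0.9, 6.1]
grip_width: 0.048
grasp_force: 20.0
```

The can is standing on the floor: force went from −1.5 N to +6 N and z has stopped dropping. Releasing.

Call:
drive_tool:
  moves: [0,0,0,0,52,0,0,0,0,60,0,0,0,0,70,0,0,0,0,87,0,0,0,0,87]

```text
time_s: 9.62
tool_pos: [0.6324, -0.2534, 0.1288]
tool_rot: [-180.0, -0.0, 78.1]
force: [0.1, 0.4, 0.3]
grip_width: 0.0816
grasp_force: 0.0
```

Call:
drive_tool:
  moves: [0,0,0,0,87,0,0,0,0,87,0,0,0,0,87]

```text
time_s: 10.0
tool_pos: [0.6324, -0.2534, 0.129]
tool_rot: [180.0, -0.0, 78.1]
force: [0.7, 0.2, -0.5]
grip_width: 0.0872
grasp_force: 0.0
```

```bash
python3 - <<'E'
from h import *
canfit('scene',.06,.11);canfit('top',.06,.11)
E
```

```text
scene 290 centre-tcp mm [-0.5  1.2] tilt deg [0.1 0.3] zmin 0.0603 zmean 0.084 rms 0.0012
top 100 centre-tcp mm [-1.1  1.2] tilt deg [-0.1 -0.3] zmin 0.0601 zmean 0.069 rms 0.0007
```

Released and upright. I'll retreat straight up.

Call:
drive_tool:
  moves: [0,0,-0.4,0,87,0,0,-1.2,0,87,0,0,-2.0,0,87,0,0,-2.8,0,87,0,0,-3.5,0,87]

```text
time_s: 10.72
tool_pos: [0.6326, -0.2537, 0.2719]
tool_rot: [179.9, 0.0, 78.1]
force: [-0.3, -0.7, 0.1]
grip_width: 0.0871
grasp_force: 0.0
```

Call:
drive_tool:
  moves: [0,0,0,0,87,0,0,0,0,87,0,0,0,0,87]

```text
time_s: 11.1
tool_pos: [0.6319, -0.253, 0.2677]
tool_rot: [-179.9, -0.0, 78.1]
force: [0.1, -0.0, 0.4]
grip_width: 0.0873
grasp_force: 0.0
```

```bash
python3 - <<'E'
from h import *
canfit('scene',.06,.165)
cv2.imwrite('pics/s4.png',np.load('scene.npz')['im'][...,::-1])
o=env.get_obs();print(o['time_s'],o['tool_pos'])
E
```

```text
scene 682 centre-tcp mm [0.6 1.1] tilt deg [1.3 1. ] zmin 0.0611 zmean 0.115 rms 0.0015
11.15 [ 0.63193399 -0.25305363  0.26773059]
```

View pics/s4.png

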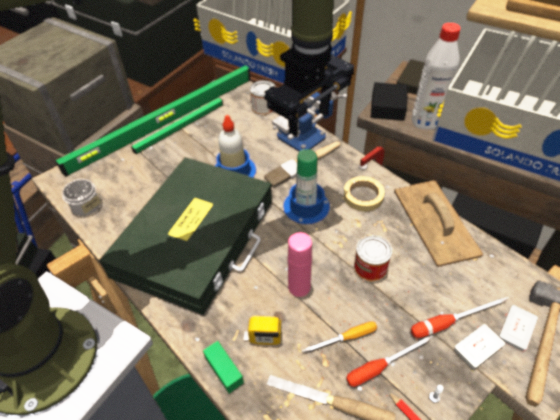

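The can stands upright in the holder at (306,185). The glue bottle at (230,145), the tin at (373,257) and the pink can are unmoved, and the gripper is clear.

```bash
python3 -c "
from cell import env
print(env.sign_off())"
```

```text
the job is handed in; nothing more can be done
None
```

The green-capped spray can stands upright on the floor of the formerly empty holder, let go only after it touched bottom; the glue bottle and paint tin look unmoved in the last picture, and I handed the job in at about 11 s, with no verdict returned.

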